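Seat a roller cone and index it under the dial gauge

TASK

Get the steel roller cone ready for its stand-height check: take it by its arbor out of the sloped rack, seat it upright and fully home in the bearing cup on the slide's carriage, rock it in the cup by about five degrees to check that it is free, and let it go seated square again. Then pull out the red spring index knob, slide the carriage one notch so that the cup stands under the dial gauge (not the green press), and let the knob spring fully home to lock it there. Do not let the robot or the cone touch the dial gauge, keep the brass master in its place in the rack, and leave the oil bottle, piston, ratchet and tape roll where they are.

Things in the scene. Friction and masses are not known exactly. Their poses are not given: they have to be found in the camera images.
- slide_bed: grey dividing slide, 142 deep x 310 long mm, standing end-on to the robot on its right, fixed; origin on the bench under the middle of its travel; its x points away from the knob side (to the columns, about to the robot's right), y along the travel (about away from the robot), z up. Its sloped notched index bar along the knob side has three notches, at -85, 0 and +85 mm along y; each notch is 14 mm wide for a round-nosed pin of 12 mm
- carriage (a joint): position of the aluminium carriage (100 mm long, top face 60 mm above the bench) along the slide's y, in m: 0 is the middle (loading) notch where it starts locked, +0.085 and -0.085 the end notches; it drags with about 2 N once the pin is out
- cup_seat (a point): where the cone's underside centre comes to rest in the bearing cup on the carriage, 64 mm above the bench; axes as the slide's. The cup is a steel ring of 82 mm outside, rim 84 mm above the bench, opening upward with an inside taper of 23 degrees a side that matches the cone (it holds the cone by the taper, 20 mm deep, and fits all round: to rock, the cone must first be eased up some 5 mm)
- index_knob (a joint): pull-out of the spring index pin, in m: 0 home in a notch, 0.016 fully out; the pin is clear of the notches from about 0.011 and the spring pulls back with 7 N (home) to 11 N (out). The knob rides on the carriage, and released it springs back by itself; within about 2 mm of a notch the round nose draws the carriage in
- knob_grip (a point): middle of the red round knob (38 mm across, its 13 mm high cylindrical band centred here, 26 mm long in all) on the carriage's left side, 73 mm above the bench; its z is the pull axis: upward and leaning 30 degrees from vertical to the slide's -x (about the robot's left). Along the axis below this point: the knob ends at 12 mm, a steel sleeve 20 mm across (25 mm across lower down) begins at 17 mm and its 44 mm wide bracket at 33 mm; y as the slide's y
- gauge_tip (a point): lower end of the dial gauge's feeler, 148 mm above the bench, over the middle of the cup when the carriage is in that notch: at +85 or -85 mm along the slide's y, changing places with the press from start to start. The dial (56 mm across, white face to the slide's -y, centre 197 mm up, 20 mm thick, centred on the tip) is carried by a rod from a 26 mm column standing 94 mm from the tip along the slide's +x; top at 232 mm
- ram_tip (a point): lower end of the green hand press's ram, 154 mm above the bench, over the other end notch; its head is 44 x 38 mm (38 along the travel), 165 to 215 mm up (ram top 230 mm), on a column 94 mm along the slide's +x
- rack: wooden rack 200 mm wide with a board 100 mm deep that slopes 30 degrees, falling to its -x (about the robot's right); fixed; origin on the bench under its middle. Two black tapered cups (72 mm across, 22 mm high) stand on the board at y = +48 and -48 mm and hold the cone and the master, which thus lean 30 degrees to the rack's -x; board's middle 52 mm above the bench
- roller_cone: dark steel roller bearing cone (steel rollers round its taper, hidden while in a cup) on a light aluminium checking arbor, 64 mm across, 78 mm long, 0.35 kg; origin at the centre of its small underside (40 mm across), z along its axis to the arbor's end. It tapers from 40 to 62 mm over 26 mm, then a 64 mm rib up to 34 mm, then the arbor, 28 mm across, from 42 to 78 mm. Starts in either of the rack's cups
- arbor_grip (a point): middle of the arbor's grip, on the axis 60 mm above the cone's underside; z along the axis
- brass_master: setting master of plain brass, same shape and size as the cone, in the rack's other cup; origin at its underside; to stay there
- crank_fixture: tall grey gear shaft on a round foot, fixed, 116 mm across and 347 mm high; origin on the bench under it, to the left of the rack; an obstacle only
- oil_bottle: bottle of yellow oil with a blue spout, 60 mm across, 240 mm tall; origin at its underside; left of the rack
- piston: light metal piston, 66 mm across, 54 mm high; origin at its underside; between rack and slide
- ratchet: chrome ratchet wrench, 187 mm long along its y, 36 mm high, lying left of the far half of the slide
- tape_roll: roll of white tape, 83 mm across, 24 mm high, lying left of the rack

How it is judged:
By the outcome, as a careful person would: the job done as asked, in the order asked, and still so for the second after the job is handed in, with the robot touching nothing.
It also fails if it takes over 67 s, if anything falls off the work surface, if the arm or the gripper's body presses on something with over 40 N, if the wrist force passes 120 N, or if a joint passes its speed limit or range.

ROBOT

A 6-joint arm with a two-finger parallel gripper is mounted at the origin on a cart in front of the work surface, level with it; the furniture and walls round the work are solid. World frame = base frame: x ahead of the robot, y to its left, z up, the work surface at z = 0. Lengths are in m, angles in rad, forces in N, time in s.
With the tool pointing down it reaches from about 0.3 to 0.775 m from the base axis. Payload 14.6 kg.
Tool frame: the origin (TCP) lies at the very end of the fingers, on their centre line; the grasp point (between the pads) lies 19 mm behind it (r.grip_depth is the x of the grasp point in the tool frame, in m); x points along the fingers, y is the direction in which the jaws open and shut, and the axes are right-handed (so a half turn about x gives the same grasp; the last joint's range is limited). The gripper opens to 94 mm and grips with 3 to 60 N. Pads are 16 mm wide; open, the fingers measure 119 mm over their backs; the gripper's body (75 mm by 177 mm) begins 78 mm behind the grasp point.
Start: joints at [1.084, 0.3, 1.521, -0, 1.321, -0.067], TCP at [0.224, 0.502, 0.205] pointing down, gripper open.
Joint ranges: [-3.03, 3.03], [-0.79, 2.21], [0.23, 2.52], [-1.04, 4.18], [0, 3.07], [-2.55, 2.55]. Speed limits (rad/s): [2.22, 2.22, 2.57, 3.14, 3.14, 3.14].

INTERFACE

Orientations are given as a 3x3 rotation matrix whose columns are the frame's x, y, z axes.
In Python, from bench import r, release, clamp, inverse_kinematics, telemetry, optics gives the robot as it stands. The module is installed in compiled form; this text tells all that it offers. Calls block until the motion is done:
- r.movep(position, orientation): joint-space move of the TCP to a pose.
- r.servo_line(position, vel=0.15, frame=None): straight line of the TCP; frame=None keeps the orientation; vel is the mean speed in m/s.
- r.goto_joints(angles): joint-space move.
- release() and clamp(): open the fingers fully, or close them until they stop; the grip force is fixed at half the most.
- r.sleep(seconds).
- inverse_kinematics(position, orientation): joint angles nearest the present ones, or None.
- telemetry.get_state(): the state.
- optics.capture(name): name is "scene" or "side" or "wrist"; returns the picture (420x560x3 uint8, red, green, blue); there is no depth.
- optics.calibration(name): a dict with "intrinsics" (3x3 intrinsics, pixels), "rvec" (rotation vector, rad) and "tvec" (3), from world to camera coordinates, as OpenCV has them. Camera axes: x right, y down, z forward; pixel columns grow to the right and rows downward; lengths in m; the calibration is good to about 2 mm. A picture is of the moment at which its call begins: read the wrist's pose just before it. calibration takes no time and is no camera call; for the wrist camera it gives the pose at the moment of the call.
A pose or a line that the arm cannot do raises r.Unreachable and nothing moves.
- r.sign_off(): hands the job in, once; it reports no verdict.
The state is a dict: "t": time; "qpos": joint angles; "joint_vel": joint speeds; "joint_efforts": joint torques, N m; "position": TCP position; "orientation": TCP orientation; "contact_force": force on the tool from outside, world axes, zero at the start; "moment": the same for the moment, N m; "grip_width": finger opening in m.
Only numpy, scipy, OpenCV 4.12 (cv2) and the standard library are available. Lean on these libraries where they do the work, as an engineer would, in place of code of your own. Each camera call takes 0.05 s, during which the arm holds its last target. There are 200 camera calls.

## Working session

There is one attempt and no reset: what is moved stays moved. The work goes in short steps, each a Python script; the robot and the scene stay as the last script left them, time stands still between calls to the robot, and variables do not carry over. Pictures are saved under pics/ and viewed, about 8 in all and at most 12, crops included, and the job is handed in when it is done.

```bash
mkdir -p pics; ls
python3 - <<'E'
from bench import r, optics, telemetry
import cv2, numpy as np
for n in ("scene","side"):
    im=optics.capture(n); cv2.imwrite(f"pics/{n}0.png",im[:,:,::-1])
    c=optics.calibration(n); print(n,c)
im=np.hstack([cv2.imread("pics/scene0.png"),cv2.imread("pics/side0.png")])
s=telemetry.get_state(); print(s['t'],s['position'],s['grip_width'],r.grip_depth)
E
```

```text
pics
scene {'intrinsics': array([[437.9185835 ,   0.        , 286.24028605],
       [  0.        , 437.9185835 , 209.23173437],
       [  0.        ,   0.        ,   1.        ]]), 'rvec': array([ 2.18583141, -0.69547343,  0.33665705]), 'tvec': array([-0.49678479,  0.30034749,  0.88881645])}
side {'intrinsics': array([[507.43758938,   0.        , 276.23646426],
       [  0.        , 507.43758938, 208.73198954],
       [  0.        ,   0.        ,   1.        ]]), 'rvec': array([ 2.19161976, -0.94643956,  0.39637761]), 'tvec': array([-0.42790479,  0.391185  ,  1.08508056])}
0.1 [0.2240533  0.50203512 0.20494481] 0.09394079056456303 -0.0188
```

View pics/scene0.png

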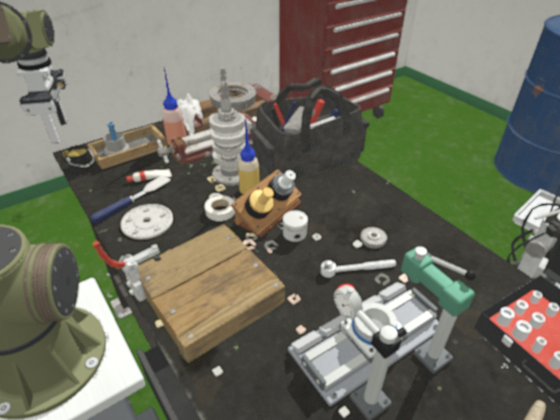

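View pics/side0.png

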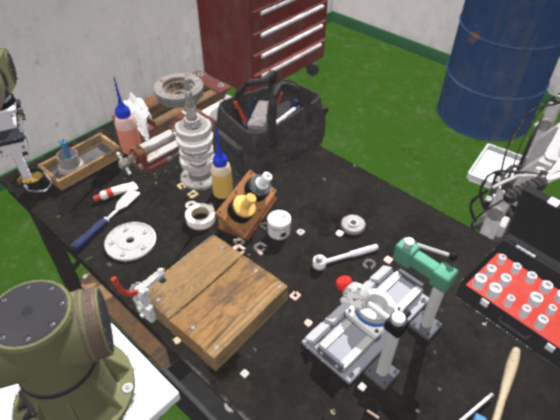

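Cone arbor is the grey one in the far rack cup (scene ~288,182), brass is near; green press is at the far end of the slide, gauge near. I'll zoom in on both.

Run:
```python
import cv2, numpy as np
a=cv2.imread("pics/scene0.png");b=cv2.imread("pics/side0.png")
f=lambda i,x,y,w,h:cv2.resize(i[y:y+h,x:x+w],(400,300),interpolation=cv2.INTER_CUBIC)
t=np.hstack([f(a,280,235,200,150),f(b,290,225,200,150)])
u=np.hstack([f(a,225,155,100,75),f(b,205,160,100,75)])
cv2.imwrite("pics/crop0.png",np.vstack([t,u]))
```

```text
(no output)
```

View pics/crop0.png

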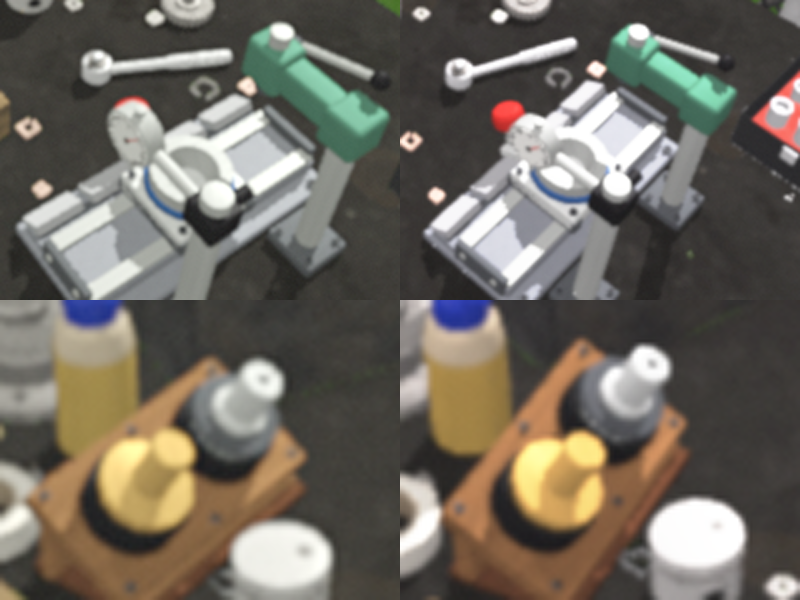

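The cone (grey arbor) sits in the far cup, brass in the near one; the gauge is over the near (-y) notch, the press over the far one. The red knob is behind the dial in the scene view, at about (345,284) in the side view. I'll triangulate coarse points.

```bash
cat > h.py <<'E'
import numpy as np, cv2
from bench import r, release, clamp, inverse_kinematics, telemetry, optics
def cam(c):
    R=cv2.Rodrigues(np.array(c['rvec'],float))[0]; return np.array(c['intrinsics']),R,np.array(c['tvec'],float)
def ray(c,uv):
    K,R,t=cam(c); d=R.T@np.linalg.solve(K,[uv[0],uv[1],1]); return -R.T@t,d/np.linalg.norm(d)
def plane(c,uv,z):
    o,d=ray(c,uv); return o+d*(z-o[2])/d[2]
def tri(obs):
    A=0;b=0
    for c,uv in obs:
        o,d=ray(c,uv);P=np.eye(3)-np.outer(d,d);A=A+P;b=b+P@o
    X=np.linalg.solve(A,b); return X,[round(1000*np.linalg.norm((np.eye(3)-np.outer(d,d))@(X-o)),1) for o,d in (ray(c,uv) for c,uv in obs)]
def proj(c,X):
    K,R,t=cam(c); p=K@(R@np.asarray(X)+t); return p[:2]/p[2]
def grab(n,name):
    c=optics.calibration(n); im=optics.capture(n)[:,:,::-1].copy(); cv2.imwrite(f"pics/{name}.png",im)
    np.savez(f"pics/{name}.npz",**c); return im,c
def st(): 
    s=telemetry.get_state(); return s
E
python3 - <<'E'
from h import *
A=optics.calibration("scene");B=optics.calibration("side")
sc=lambda u,v:(280+u/2,235+v/2); sd=lambda u,v:(290+(u-400)/2,225+v/2)
s2=lambda u,v:(225+u/4,155+(v-300)/4); d2=lambda u,v:(205+(u-400)/4,160+(v-300)/4)
for n,a,b in [("cone end",s2(264,380),d2(655,363)),("brass end",s2(173,448),d2(588,450)),
 ("gauge cap",sc(216,193),sd(617,187)),("press ramtop",sc(282,35),sd(637,35)),("dial",sc(136,132),sd(532,142)),
 ("knob",sc(130,102),sd(508,116)),("piston top",s2(282,555),d2(697,538)),("cup",sc(192,172),sd(578,160)),
 ("bed NL",sc(18,230),sd(427,232)),("ratchet L",sc(97,66),sd(459,72)),("ratchet R",sc(230,58),sd(575,46)),
 ("rack top L",s2(35,495),d2(447,515)),("rack top far",s2(212,362),d2(585,342)),("rack R",s2(305,455),d2(688,420))]:
    X,e=tri([(A,a),(B,b)]); print(n,X.round(3),e)
print(optics.calibration("wrist"))
print(st()['orientation'].round(3))
for x,y in [(0,0)]: pass
E
```

```text
cone end [0.692 0.093 0.116] [np.float64(0.8), np.float64(0.8)]
brass end [0.598 0.063 0.118] [np.float64(0.0), np.float64(0.0)]
gauge cap [ 0.473 -0.455  0.234] [np.float64(1.3), np.float64(1.3)]
press ramtop [ 0.666 -0.358  0.211] [np.float64(0.8), np.float64(0.8)]
dial [ 0.493 -0.349  0.182] [np.float64(1.3), np.float64(1.3)]
knob [ 0.548 -0.285  0.118] [np.float64(4.4), np.float64(4.4)]
piston top [0.641 0.003 0.047] [np.float64(1.7), np.float64(1.7)]
cup [ 0.55  -0.377  0.113] [np.float64(1.5), np.float64(1.5)]
bed NL [ 0.42  -0.278  0.007] [np.float64(2.5), np.float64(2.5)]
ratchet L [ 0.633 -0.149  0.002] [np.float64(0.3), np.float64(0.3)]
ratchet R [ 0.779 -0.232 -0.002] [np.float64(0.6), np.float64(0.6)]
rack top L [0.531 0.133 0.062] [np.float64(2.4), np.float64(2.4)]
rack top far [0.712 0.184 0.071] [np.float64(0.4), np.float64(0.4)]
rack R [0.742 0.108 0.02 ] [np.float64(0.7), np.float64(0.7)]
{'intrinsics': array([[378.1763849 ,   0.        , 280.67275409],
       [  0.        , 378.1763849 , 208.3858425 ],
       [  0.        ,   0.        ,   1.        ]]), 'rvec': array([-2.43374497, -1.57826364, -0.21913153]), 'tvec': array([-0.55016541, -0.0279077 ,  0.39348748])}
[[-0.     0.408  0.913]
 [-0.001  0.913 -0.408]
 [-1.    -0.001 -0.   ]]
```

Run:
```python
from h import *
s=st();R0=s['orientation'];c=optics.calibration("wrist");K,R,t=cam(c)
print("cam in tool",(R0.T@(-R.T@t-s['position'])).round(4),"\n",(R0.T@R.T).round(3))
def down(a): # jaw dir angle a
    y=np.array([np.cos(a),np.sin(a),0]);x=np.array([0,0,-1.]);return np.column_stack([x,y,np.cross(x,y)])
for a in np.radians([-180,-135,-90,-45,0,45,90,135]):
    for p in [(.58,.06,.34),(.48,-.33,.38)]:
        q=inverse_kinematics(p,down(a)); print(np.degrees(a),p,None if q is None else np.round(q,2), (np.array(p)+down(a)@(R0.T@(-R.T@t-s['position']))).round(3))
```

```text
cam in tool [-0.1808  0.0005 -0.0805] 
 [[-0.    -0.274  0.962]
 [ 1.    -0.001  0.   ]
 [ 0.     0.962  0.274]]
-180.0 (0.58, 0.06, 0.34) None [ 0.579 -0.021  0.521]
-180.0 (0.48, -0.33, 0.38) [-0.67  0.32  1.1  -0.    1.72  2.48] [ 0.479 -0.411  0.561]
-135.0 (0.58, 0.06, 0.34) [ 0.04  0.32  1.19 -0.    1.63  2.4 ] [0.637 0.003 0.521]
-135.0 (0.48, -0.33, 0.38) [-0.67  0.32  1.1   0.    1.72  1.69] [ 0.537 -0.387  0.561]
-90.0 (0.58, 0.06, 0.34) [ 0.04  0.32  1.19 -0.    1.63  1.61] [0.661 0.059 0.521]
-90.0 (0.48, -0.33, 0.38) [-0.67  0.32  1.1  -0.    1.72  0.91] [ 0.561 -0.331  0.561]
-45.0 (0.58, 0.06, 0.34) [0.04 0.32 1.19 0.   1.63 0.83] [0.637 0.117 0.521]
-45.0 (0.48, -0.33, 0.38) [-0.67  0.32  1.1  -0.    1.72  0.12] [ 0.537 -0.273  0.561]
0.0 (0.58, 0.06, 0.34) [ 0.04  0.32  1.19 -0.    1.63  0.04] [0.581 0.141 0.521]
0.0 (0.48, -0.33, 0.38) [-0.67  0.32  1.1  -0.    1.72 -0.67] [ 0.481 -0.249  0.561]
45.0 (0.58, 0.06, 0.34) [ 0.04  0.32  1.19 -0.    1.63 -0.75] [0.523 0.117 0.521]
45.0 (0.48, -0.33, 0.38) [-0.67  0.32  1.1  -0.    1.72 -1.45] [ 0.423 -0.273  0.561]
90.0 (0.58, 0.06, 0.34) [ 0.04  0.32  1.19 -0.    1.63 -1.53] [0.499 0.061 0.521]
90.0 (0.48, -0.33, 0.38) [-0.67  0.32  1.1  -0.    1.72 -2.24] [ 0.399 -0.329  0.561]
135.0 (0.58, 0.06, 0.34) [ 0.04  0.32  1.19 -0.    1.63 -2.32] [0.523 0.003 0.521]
135.0 (0.48, -0.33, 0.38) None [ 0.423 -0.387  0.561]
```

```bash
cat >> h.py <<'E'
def down(a):
    y=np.array([np.cos(a),np.sin(a),0]);x=np.array([0,0,-1.]);return np.column_stack([x,y,np.cross(x,y)])
E
python3 - <<'E'
from h import *
A=optics.calibration("scene")
print("crank",plane(A,(226,172),0).round(3),"bottle",plane(A,(249,190),0).round(3))
D=down(-np.pi/2)
r.servo_line([.224,.45,.38],vel=.3); print(st()['t'])
r.movep([.56,.07,.36],D); i1,c=grab("wrist","w_r1"); print(st()['t'])
r.movep([.50,-.28,.36],D); grab("wrist","w_s1"); print(st()['t'])
r.movep([.50,-.40,.36],D); i2,c=grab("wrist","w_s2"); print(st()['t'])
E
python3 - <<'E'
import cv2,numpy as np
a=[cv2.imread(f"pics/{n}.png") for n in("w_r1","w_s1")]
cv2.imwrite("pics/v1.png",cv2.resize(a[0],(800,600)));cv2.imwrite("pics/v2.png",cv2.resize(a[1],(800,600)))
E
```

```text
crank [0.628 0.353 0.   ] bottle [0.639 0.232 0.   ]
0.8583
2.75
4.1333
4.7333
```

View pics/v1.png

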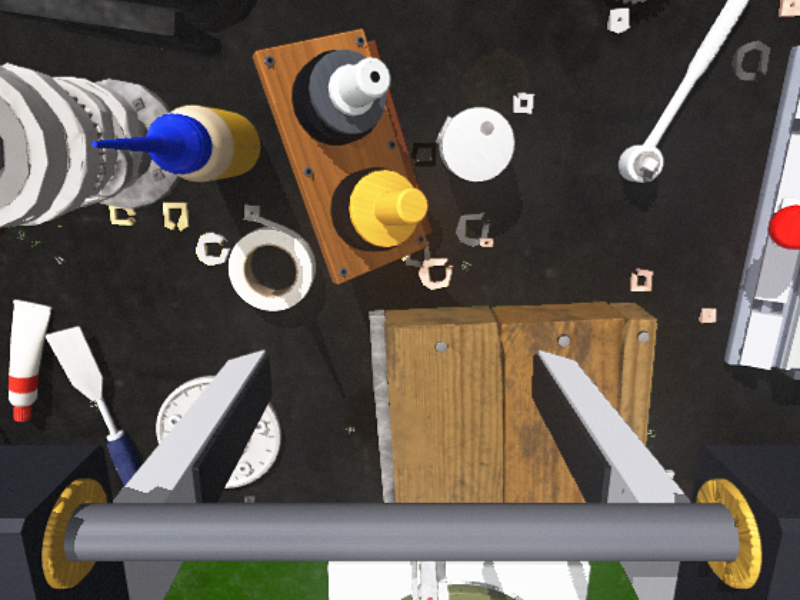

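View pics/v2.png

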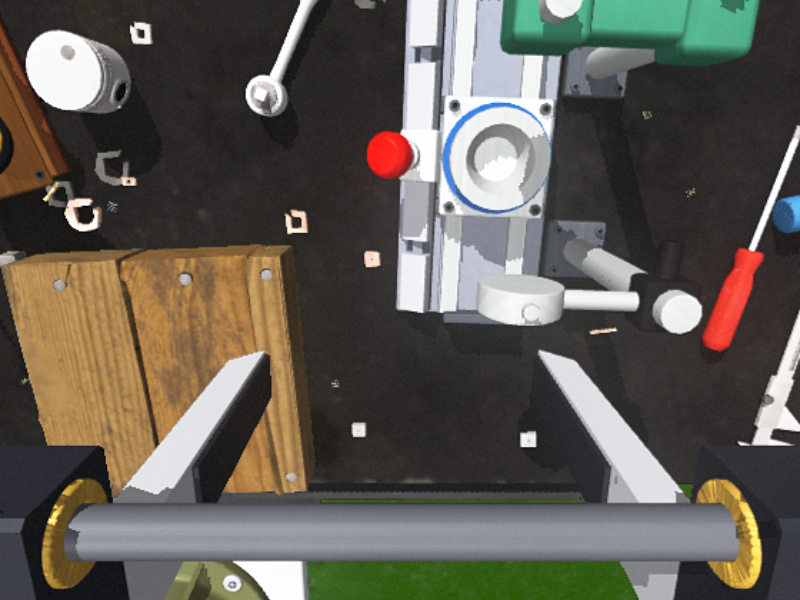

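Rack view: cone arbor end at px (374,77)/800, brass end (413,205). Slide view: cup (498,157), knob (390,155), bolts at carriage corners (454,105), (548,105), (447,212), (535,210), dial (520,298). Crate top is at left of the slide. Now to measure precisely.

```bash
cat > m.py <<'E'
from h import *
def load(n): return cv2.imread(f"pics/{n}.png"),dict(np.load(f"pics/{n}.npz"))
def blob(im,c,X,rad=6):
    u,v=proj(c,X).round().astype(int); p=cv2.cvtColor(im,cv2.COLOR_BGR2GRAY)[v-rad:v+rad+1,u-rad:u+rad+1].astype(float)
    w=np.clip(np.percentile(p,60)-25-p,0,None); yy,xx=np.mgrid[-rad:rad+1,-rad:rad+1]
    return np.array([u+(w*xx).sum()/w.sum(),v+(w*yy).sum()/w.sum()])
V={n:load(n) for n in("w_s1","w_s2","w_r1")}
red=[];blue=[]
if __name__=="__main__":
  for n in("w_s1","w_s2"):
    im,c=V[n]; hsv=cv2.cvtColor(im,cv2.COLOR_BGR2HSV)
    m=((hsv[...,0]<8)|(hsv[...,0]>172))&(hsv[...,1]>170)&(hsv[...,2]>90); m=m.astype(np.uint8)
    k,l,s,ce=cv2.connectedComponentsWithStats(m); P=proj(c,(.54,-.285,.08)); 
    j=min((j for j in range(1,k) if s[j,4]>150),key=lambda j:np.hypot(*(ce[j]-P))); red.append((c,ce[j]));print(n,"red",ce[j],s[j])
    m=(hsv[...,0]>95)&(hsv[...,0]<125)&(hsv[...,1]>110)&(hsv[...,2]>90)
    v,u=np.nonzero(m); Pc=proj(c,(.55,-.37,.08)); o=np.hypot(u-Pc[0],v-Pc[1])<75; pts=np.c_[u,v][o].astype(np.float32)
    e=cv2.fitEllipse(pts) ;print("blue",len(pts),e); blue.append((c,e[0]))
  print("knob",tri(red),"cup",tri(blue))
  im,c=V["w_s1"]; B=[]
  for p in [(454,105),(548,105),(535,210),(447,212)]:
    X=plane(c,(p[0]*.7,p[1]*.7),.06); q=[plane(V[n][1],blob(V[n][0],V[n][1],X),.06) for n in("w_s1","w_s2")]; print(X.round(4),q[0].round(4),q[1].round(4)); B.append((q[0]+q[1])/2)
  B=np.array(B); print("bolt centre",B.mean(0)); y=(B[0]+B[1]-B[2]-B[3]);x=B[1]+B[2]-B[0]-B[3]; print("y ang",np.degrees(np.arctan2(y[1],y[0])),"x ang",np.degrees(np.arctan2(x[1],x[0])),np.linalg.norm(x)/2,np.linalg.norm(y)/2)
  A=optics.calibration("scene");Bc=optics.calibration("side");c=V["w_r1"][1]
  X,e=tri([(A,(291,175)),(Bc,(268.75,175.75)),(c,(374*.7,77*.7))]);print("cone end",X.round(4),e)
  X2,e=tri([(A,(268.25,192)),(Bc,(252,197.5)),(c,(413*.7,205*.7))]);print("brass end",X2.round(4),e)
  a=plane(c,(254*.7,50*.7),.077);b=plane(c,(335*.7,284*.7),.077);print("rack far-left/near-left",a,b,np.linalg.norm(a-b),np.degrees(np.arctan2(*(a-b)[1::-1])))
  print("dial",tri([(A,(348,301)),(Bc,(356,296)),(V["w_s1"][1],(520*.7,298*.7))]))
E
python3 m.py; python3 -c "
import cv2
a=cv2.imread('pics/w_s2.png')[0:240,150:430]
cv2.imwrite('pics/v3.png',cv2.resize(a,(700,600),interpolation=3))"
```

```text
w_s1 red [271.99643705 107.99287411] [257  92  32  33 842]
blue 534 ((348.5506591796875, 110.26289367675781), (72.93333435058594, 76.02659606933594), 36.77135467529297)
w_s2 red [170.30254042 107.73672055] [155  91  32  34 866]
blue 584 ((247.10980224609375, 109.94296264648438), (72.84077453613281, 75.73886108398438), 161.09732055664062)
knob (array([ 0.57172781, -0.26772678,  0.07622237]), [np.float64(0.0), np.float64(0.0)]) cup (array([ 0.56917413, -0.35877717,  0.07620034]), [np.float64(0.0), np.float64(0.0)])
[ 0.6115 -0.3226  0.06  ] [ 0.6113 -0.3227  0.06  ] [ 0.6113 -0.322   0.06  ]
[ 0.6115 -0.4015  0.06  ] [ 0.6101 -0.404   0.06  ] [ 0.6095 -0.4018  0.06  ]
[ 0.5239 -0.3966  0.06  ] [ 0.5235 -0.399   0.06  ] [ 0.5238 -0.3975  0.06  ]
[ 0.5221 -0.3188  0.06  ] [ 0.5245 -0.3186  0.06  ] [ 0.5224 -0.3172  0.06  ]
bolt centre [ 0.56704471 -0.36035178  0.06      ]
y ang -2.982905601224015 x ang -90.46121887432393 0.08045051631015172 0.087095454253093
cone end [0.6879 0.0899 0.1204] [np.float64(1.4), np.float64(1.7), np.float64(2.5)]
brass end [0.5954 0.0614 0.1212] [np.float64(1.2), np.float64(0.6), np.float64(1.7)]
rack far-left/near-left [0.71036238 0.18787942 0.077     ] [0.51982383 0.13004872 0.077     ] 0.1991213920030336 16.88366331655001
dial (array([ 0.48251445, -0.35636849,  0.19847085]), [np.float64(1.9), np.float64(1.9), np.float64(0.3)])
```

View pics/v3.png

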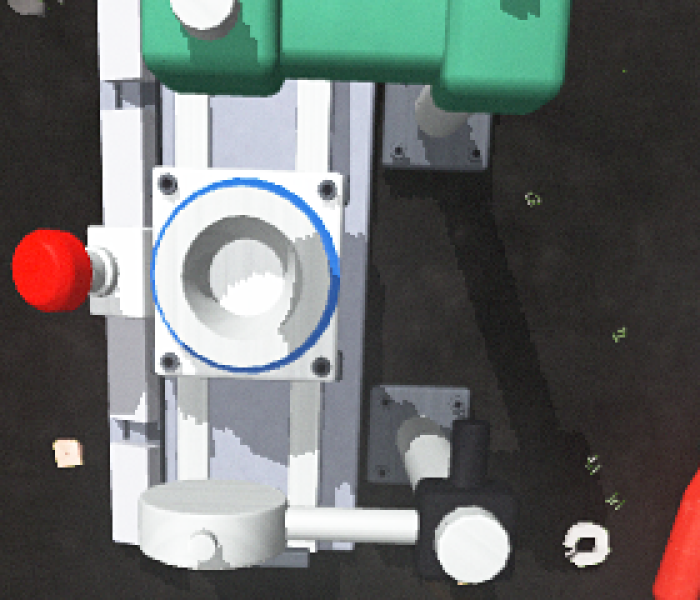

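```bash
cat >> h.py <<'E'
g=-r.grip_depth
ang=np.radians(-1.6); SY=np.array([np.cos(ang),np.sin(ang),0]); SX=np.array([SY[1],-SY[0],0]); UZ=np.array([0,0,1.])
SEAT=np.array([.5686,-.3590,.064])
def fr(x,y): x=x/np.linalg.norm(x); y=y-x*(x@y); y/=np.linalg.norm(y); return np.column_stack([x,y,np.cross(x,y)])
th=np.radians(17); RMX=np.array([np.sin(th),-np.cos(th),0])
AX=RMX*.5+UZ*np.sqrt(.75); CEND=np.array([.6879,.0899,.1204]); CG=CEND-.018*AX
PICK=fr(-AX,RMX*np.sqrt(.75)-UZ*.5); PLACE=fr(-UZ,SX)
def tcp(grip,R): return grip+g*R[:,0]
E
python3 - <<'E'
from h import *
for d in (.11,0): print(inverse_kinematics(tcp(CG+d*AX,PICK),PICK))
for z in (.25,.124): print(inverse_kinematics(tcp(SEAT*[1,1,0]+[0,0,z],PLACE),PLACE))
r.movep([.58,-.05,.36],down(-np.pi/2))
r.movep(tcp(CG+.11*AX,PICK),PICK)
im,c=grab("wrist","w_p"); print(st()['t'])
for X in(CEND,CG,CEND-.078*AX): cv2.circle(im,tuple(proj(c,X).round().astype(int)),3,(0,0,255),1)
for s in(-1,1): cv2.circle(im,tuple(proj(c,CEND+s*.014*PICK[:,1]).round().astype(int)),2,(0,255,0),1)
cv2.imwrite("pics/v4.png",cv2.resize(im,(800,600)))
E
```

```text
[-0.14994478  0.79531066  0.90875018  0.47032409  1.66994825  1.11591731]
[-0.08101679  0.82707695  1.07808024  0.48656407  1.46056377  1.0830532 ]
[-0.61762555  0.5693298   1.08174141  0.          1.49052144  0.98109605]
[-0.61762555  0.65964054  1.23353835  0.          1.24841376  0.98109605]
7.075
```

View pics/v4.png

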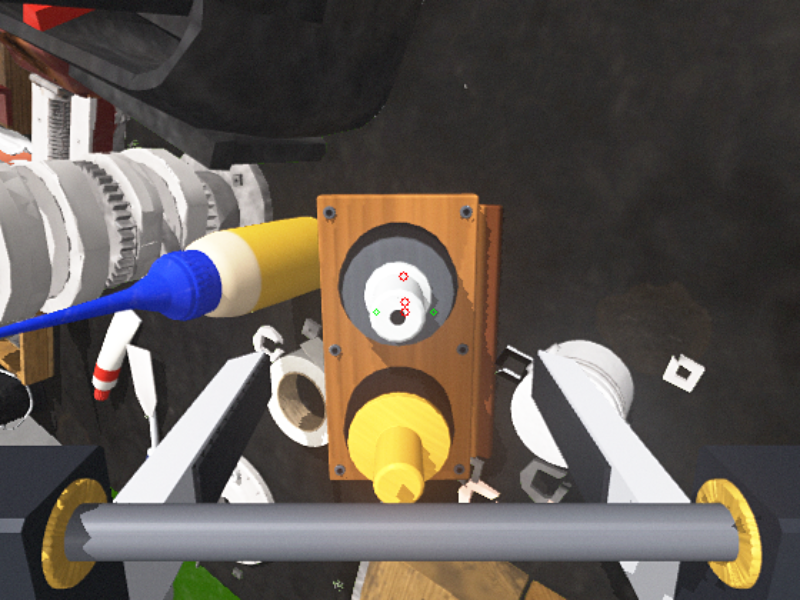

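The arbor end appears at (397,317) of 800 against (405,311) predicted, so the estimate is off by about 3–4 mm. I'll correct it from this near view and grasp.

Run:
```python
from h import *
c=dict(np.load("pics/w_p.npz")); c1=dict(np.load("pics/w_r1.npz"))
X,e=tri([(c,(397*.7,317*.7)),(c1,(374*.7,77*.7))]); print(X.round(4),e)
o,d=ray(c,(397*.7,317*.7)); Y=o+d*((CEND-o)@d); print(Y.round(4))
N=(X+Y)/2 if np.linalg.norm(X-Y)<.008 else Y
open("h.py","a").write(f"\nCEND=np.array({N.round(4).tolist()}); CG=CEND-.018*AX\n"); CG=N-.018*AX; print(N)
r.servo_line(tcp(CG+.11*AX,PICK),vel=.1)
r.servo_line(tcp(CG+.001*AX,PICK),vel=.12); s=st(); print(s['t'],s['contact_force'].round(1))
clamp(); s=st(); print(s['t'],s['contact_force'].round(1),s['grip_width'])
r.servo_line(tcp(CG+.09*AX,PICK),vel=.1); s=st(); print(s['t'],s['contact_force'].round(1),s['moment'].round(2),s['grip_width'])
grab("wrist","w_g")
```

```text
[0.6854 0.0912 0.1241] [np.float64(0.0), np.float64(0.0)]
[0.6848 0.0918 0.1229]
[0.68511749 0.09151221 0.12349472]
8.3833 [ 1. -0. -0.]
9.4167 [ 1.8 -5.3 -2.1] 0.02766083786297515
10.4583 [ 0.2  0.2 -3.3] [-0.46 -0.06  0.02] 0.027443863150793002
```

Run:
```python
from h import *
S=SEAT*[1,1,0]
P=tcp(S+[0,0,.33],PLACE); print(inverse_kinematics(P,PLACE))
r.servo_line(tcp(CG+.09*AX+[-.04,-.05,.12],PICK),vel=.25)
r.movep(P,PLACE); s=st();print(s['t'],s['position']-P)
r.servo_line(tcp(S+[0,0,.17],PLACE),vel=.15); s=st();print(s['t'],s['contact_force'].round(1))
grab("wrist","w_c")
for n in("side","scene"): grab(n,n+"1")
a=cv2.imread("pics/side1.png")[225:375,290:490];b=cv2.imread("pics/w_c.png")
cv2.imwrite("pics/v5.png",np.hstack([cv2.resize(a,(400,300),interpolation=3),cv2.resize(b,(400,300))]))
```

```text
[-0.61762555  0.55100489  0.93039028  0.          1.66019749  0.98109605]
12.6083 [ 0.00058474  0.00106686 -0.0003911 ]
13.825 [ 0.2 -0.2 -2.9]
```

View pics/v5.png

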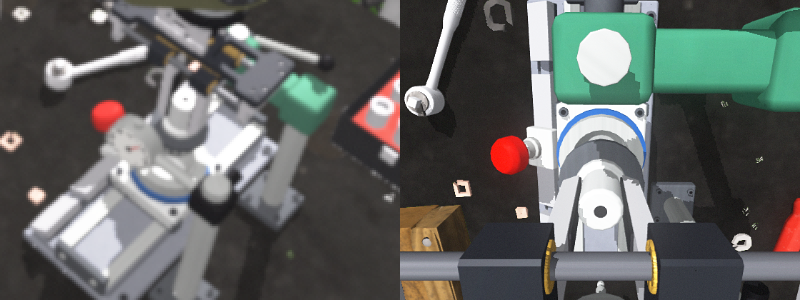

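The cone hangs upright over the cup, centred left to right (mid ≈ 601 px for both). I'm descending with force guard.

Run:
```python
from h import *
S=SEAT*[1,1,0]
r.servo_line(tcp(S+[0,0,.146],PLACE),vel=.1)
z=.146
while z>.117:
    z-=.002; r.servo_line(tcp(S+[0,0,z],PLACE),vel=.04); s=st(); f=s['contact_force']
    print(round(z,3),round(s['t'],2),f.round(1),s['moment'].round(2),(s['position']-tcp(S+[0,0,z],PLACE)).round(4))
    if f[2]>8 or np.hypot(*f[:2])>12: break
print(s['grip_width'])
```

```text
0.144 14.62 [-0.7 -1.  -2.5] [-0.06  0.15 -0.01] [ 0.0001 -0.0001  0.0003]
0.142 14.87 [ 0.7 -0.5 -2.2] [-0.02  0.13 -0.01] [-0.0001  0.     -0.0001]
0.14 15.12 [-0.2  0.1 -2.3] [-0.01  0.14 -0.01] [-0.0001  0.     -0.0002]
0.138 15.37 [ 0.1 -0.5 -2.2] [ 0.    0.13 -0.06] [-0.0001  0.     -0.0002]
0.136 15.62 [ 0.   0.4 -2.9] [ 0.07  0.12 -0.01] [-0.0001  0.     -0.0002]
0.134 15.87 [ 0.  -0.3 -1.5] [-0.02  0.16  0.08] [-0.0001  0.0001 -0.0002]
0.132 16.12 [-0.1  0.9 -2.4] [ 0.02  0.18 -0.01] [-0.0001  0.     -0.0002]
0.13 16.37 [-0.5 -0.6 -2.5] [-0.02  0.15 -0.02] [-0.0001  0.     -0.0002]
0.128 16.62 [ 0.5 -0.7 -2.7] [0.03 0.14 0.01] [-0.0001  0.0001 -0.0002]
0.126 16.87 [-0.8  0.2 -2.1] [-0.15  0.27 -0.04] [-0.0001 -0.0001 -0.0001]
0.124 17.12 [-1.1 -2.6  2.3] [-0.52  0.35 -0.02] [ 0.0002 -0.0004  0.0005]
0.122 17.37 [-2.8 -1.4 13.1] [-0.23  0.69 -0.01] [ 0.0007 -0.0007  0.0022]
0.027354803804897212
```

Run:
```python
from h import *
from scipy.spatial.transform import Rotation as Ro
S=SEAT*[1,1,0]
def show(k): s=st(); print(k,round(s['t'],2),s['contact_force'].round(1),s['moment'].round(2),s['position'].round(4),round(s['grip_width'],4)); return s
release(); r.servo_line(tcp(S+[0,0,.124],PLACE),vel=.04); show("rel")
clamp(); s=show("regrip")
def pose(lift,a):
    Q=Ro.from_rotvec(np.radians(a)*SY).as_matrix(); piv=SEAT+[0,0,.016+lift]
    return piv+Q@(tcp(S+[0,0,.124],PLACE)-SEAT-[0,0,.016]),Q@PLACE
def go(lift,a,v=.03): p,R=pose(lift,a); r.servo_line(p,vel=v,frame=R)
go(.006,0); r.sleep(.2); show("up")
go(.006,5.3); r.sleep(.3); s=show("+"); print(np.degrees(np.arccos(-s['orientation'][2,0])))
grab("side","side_rock")
go(.006,0); show("0")
go(.006,-5.3); r.sleep(.3); s=show("-"); print(np.degrees(np.arccos(-s['orientation'][2,0])))
go(.006,0); r.sleep(.2); show("0")
for z in (.001,-.001,-.0025):
    go(z,0); s=show("down")
    if s['contact_force'][2]>8: break
```

```text
rel 18.73 [ 0.2 -0.4 -0.1] [0.02 0.12 0.  ] [ 0.5687 -0.359   0.1055] 0.0939
regrip 19.76 [-0.5 -3.5  1.3] [-0.84  0.15 -0.  ] [ 0.5686 -0.3595  0.1054] 0.0277
up 20.31 [ 0.1  1.  -2.7] [-0.01  0.14  0.01] [ 0.5686 -0.3588  0.111 ] 0.0273
+ 20.86 [ 0.3  0.6 -2.6] [-0.06  0.14  0.02] [ 0.5687 -0.3609  0.1112] 0.0273
5.273609384103278
0 21.16 [ 0.5 -0.7 -2.2] [-0.02  0.15  0.01] [ 0.569  -0.3578  0.1117] 0.0274
- 21.71 [ 0.8 -0.4 -2.5] [ 0.07  0.14 -0.04] [ 0.5684 -0.3572  0.1109] 0.0279
5.223070769807454
0 22.16 [ 1.2  0.1 -2. ] [-0.02  0.14  0.01] [ 0.5687 -0.3585  0.1111] 0.0277
down 22.48 [-0.1 -3.5 -2.2] [-0.79  0.15  0.01] [ 0.5686 -0.3592  0.1061] 0.0273
down 22.73 [-2.5 -4.6  5.4] [-0.83  0.63 -0.02] [ 0.5687 -0.3596  0.1051] 0.0275
down 22.98 [-4.7 -1.9 15.1] [-0.37  1.15 -0.04] [ 0.569  -0.3597  0.105 ] 0.0279
```

```bash
cat >> h.py <<'E'
SEAT=np.array([.5684,-.3596,.064])
KA=UZ*np.sqrt(.75)-SX*.5
KG=np.array([.5711,-.2693,.073])
KN=fr(-KA,-SY); KN2=fr(-KA,SY)
E
python3 - <<'E'
from h import *
release(); s=st(); print(s['t'],s['contact_force'].round(1))
p=s['position']; r.servo_line(tcp(SEAT*[1,1,0]+[0,0,.124],PLACE),vel=.05)
r.servo_line(tcp(SEAT*[1,1,0]+[0,0,.33],PLACE),vel=.2)
im,c=grab("wrist","w_d"); grab("side","side2"); print(st()['t'])
for K in(KN,KN2):
  for d in(.12,0.014,0):
    for y in(0,-.085): print(d,y,inverse_kinematics(tcp(KG+d*KA+y*SY,K),K))
  print((tcp(KG,K)+K@[-.1808,0,-.08]).round(3))
for X in(SEAT,SEAT+[0,0,.078],SEAT+[0,0,.034]): cv2.circle(im,tuple(proj(c,X).round().astype(int)),2,(0,0,255),1)
hs=cv2.cvtColor(im,cv2.COLOR_BGR2HSV)
a=cv2.imread("pics/side2.png")[225:375,290:490]
cv2.imwrite("pics/v6.png",np.hstack([cv2.resize(a,(400,300),interpolation=3),cv2.resize(im[40:250,180:460],(400,300),interpolation=3)]))
E
```

```text
24.0833 [0.2 0.5 0.1]
25.6167
0.12 0 None
0.12 -0.085 None
0.014 0 None
0.014 -0.085 None
0 0 None
0 -0.085 None
[ 0.571 -0.258  0.253]
0.12 0 [-0.20670957  0.44663547  1.51618691 -0.57075921  1.14499993  0.05350697]
0.12 -0.085 [-0.23711745  0.27096942  1.75875068 -0.59004006  1.07386984  0.06859728]
0.014 0 [-0.2950341   0.58018035  1.55175548 -0.62888895  0.96113419  0.08860465]
0.014 -0.085 [-0.33926919  0.42702863  1.79590076 -0.67441163  0.86674155  0.12176913]
0 0 [-0.30645241  0.60054534  1.55204012 -0.63827269  0.9388065   0.09411843]
0 -0.085 [-0.35237408  0.45073033  1.79619949 -0.68867999  0.84160157  0.13119245]
[ 0.575 -0.119  0.173]
```

View pics/v6.png

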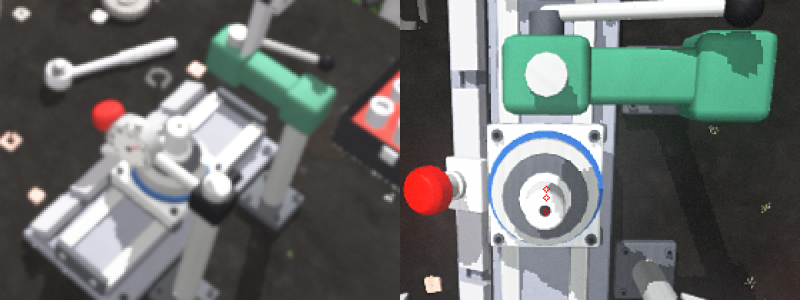

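The cone is concentric with the cup ring and its arbor-end hole (545,212) coincides with the predicted mark, so it is seated upright. I'll check crate clearance before the knob.

Run:
```python
from h import *
L=lambda n:dict(np.load(f"pics/{n}.npz"))
for a,b in [((657,319),(293,246)),((660,321),(292,250)),((387,313),(8,262))]: print(tri([(L("w_r1"),np.array(a)*.7),(L("w_s1"),np.array(b)*.7)]))
for z in(.03,.06,.09): print(z,plane(L("w_s1"),np.array((293,246))*.7,z).round(3),plane(L("w_s1"),np.array((312,485))*.7,z).round(3))
```

```text
(array([ 0.48285258, -0.17624727,  0.04417325]), [np.float64(5.8), np.float64(5.8)])
(array([ 0.48133571, -0.17653571,  0.04955291]), [np.float64(4.5), np.float64(4.5)])
(array([0.47901178, 0.08558999, 0.04864795]), [np.float64(4.8), np.float64(4.8)])
0.03 [ 0.486 -0.175  0.03 ] [ 0.222 -0.181  0.03 ]
0.06 [ 0.491 -0.181  0.06 ] [ 0.243 -0.187  0.06 ]
0.09 [ 0.497 -0.187  0.09 ] [ 0.264 -0.193  0.09 ]
```

Run:
```python
from h import *
r.servo_line([.53,-.2,.33],vel=.25)
r.movep(tcp(KG+.12*KA,KN2),KN2); s=st(); print(s['t'],s['position']-tcp(KG+.12*KA,KN2))
im,c=grab("wrist","w_k"); hsv=cv2.cvtColor(im,cv2.COLOR_BGR2HSV)
m=(((hsv[...,0]<8)|(hsv[...,0]>172))&(hsv[...,1]>170)&(hsv[...,2]>90)).astype(np.uint8)
k,l,S,ce=cv2.connectedComponentsWithStats(m); P=proj(c,KG+.013*KA); print(P)
for j in range(1,k):
    if S[j,4]>200: print(ce[j],S[j])
cv2.circle(im,tuple(P.astype(int)),3,(0,255,0),1); cv2.imwrite("pics/v7.png",im)
```

```text
27.4667 [ 0.00014825 -0.00081021  0.00036622]
[281.25991555 211.47971148]
[282.89173333 207.16533333] [ 259  183   49   50 1875]
[175.49516441 336.10444874] [160 327  32  20 517]
[222.34433962 339.64150943] [214 332  17  16 212]
```

View pics/v7.png

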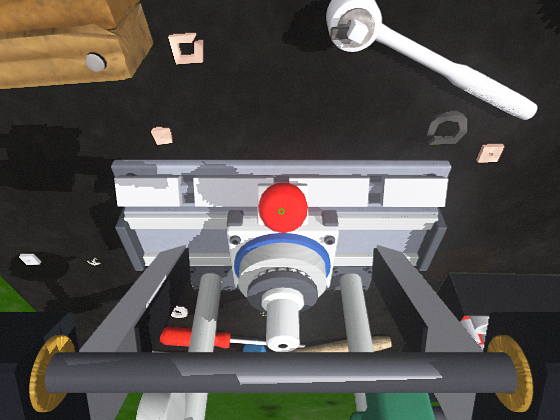

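The knob's red blob centre is within 1.6 px laterally and 4 px (≈2 mm) outward of the prediction; applying a small correction and grasping.

Run:
```python
from h import *
K=KN2; G=KG+.0008*SY-.0015*K[:,2]
def show(k,p0=None):
    s=st(); f=s['contact_force']; d=s['position']-p0 if p0 is not None else np.zeros(3)
    print(k,round(s['t'],2),"F(x,y,axis)",np.round([f@SX,f@SY,f@KA],1),"disp mm",np.round(1000*np.array([d@K[:,2],d@SY,d@KA]),2),round(s['grip_width'],4)); return s
r.servo_line(tcp(G,K),vel=.12); s=show("at")
clamp(); s=show("clamped"); p0=s['position'].copy()
if s['grip_width']>.033:
    for d in(.006,.012,.0165):
        r.servo_line(p0+d*KA,vel=.04); s=show(d,p0)
    r.sleep(.2); show("pulled",p0)
    np.save("p0.npy",p0)
```

```text
at 28.67 F(x,y,axis) [ 0.7 -0.8 -0.3] disp mm [0. 0. 0.] 0.0938
clamped 29.59 F(x,y,axis) [-0.1  1.5  0.3] disp mm [0. 0. 0.] 0.0367
0.006 29.89 F(x,y,axis) [ 6.3  1.2 -9.1] disp mm [-0.03 -0.56  5.36] 0.0363
0.012 30.19 F(x,y,axis) [  6.6   0.5 -10.8] disp mm [-0.07 -0.72 11.14] 0.0367
0.0165 30.45 F(x,y,axis) [  9.1   0.5 -13.3] disp mm [-0.07 -0.87 15.49] 0.0365
pulled 30.65 F(x,y,axis) [  8.9   0.5 -12.4] disp mm [-0.06 -0.85 15.34] 0.0365
```

Run:
```python
from h import *
K=KN2; p0=np.load("p0.npy")
def show(k):
    s=st(); f=s['contact_force']; d=s['position']-p0
    print(k,round(s['t'],2),"F(x,y,axis)",np.round([f@SX,f@SY,f@KA],1),"disp mm",np.round(1000*np.array([d@K[:,2],d@SY,d@KA]),2),round(s['grip_width'],4)); return s
P=p0+.0165*KA
for y in(-.02,-.05,-.075,-.085): 
    r.servo_line(P+y*SY,vel=.06); s=show(y)
    if np.linalg.norm(s['contact_force'])>30: break
else:
    r.sleep(.2); s=show("there"); grab("side","side3"); grab("scene","scene3"); grab("wrist","w_e")
    y=-.085+(-.085-.0004-(s['position']-p0)@SY); print(y)
    for d in(.011,.006,.002): 
        r.servo_line(p0+y*SY+d*KA,vel=.04); s=show(d)
```

```text
-0.02 31.13 F(x,y,axis) [  7.9  -1.3 -12. ] disp mm [ -0.2  -21.38  15.29] 0.0363
-0.05 31.78 F(x,y,axis) [  8.1  -0.9 -12.9] disp mm [ -0.32 -51.31  15.41] 0.0367
-0.075 32.35 F(x,y,axis) [  6.5  -1.2 -11.2] disp mm [ -0.46 -76.33  15.46] 0.0367
-0.085 32.67 F(x,y,axis) [  6.5  -2.5 -11.7] disp mm [ -0.51 -86.37  15.51] 0.0363
there 32.87 F(x,y,axis) [  5.   -2.2 -11.7] disp mm [ -0.52 -86.26  15.45] 0.0367
-0.08414478168616525
0.011 33.31 F(x,y,axis) [  3.6  -2.3 -10.2] disp mm [ -0.47 -85.02   9.92] 0.0367
0.006 33.58 F(x,y,axis) [ 1.1 -1.7 -9.2] disp mm [ -0.36 -84.44   5.54] 0.0363
0.002 33.83 F(x,y,axis) [-2.1 -0.4 -7.9] disp mm [ -0.32 -84.17   1.8 ] 0.0363
```

Run:
```python
from h import *
K=KN2
release(); s=st(); print(s['t'],s['contact_force'].round(1))
p=s['position']; r.servo_line(p+.1*KA,vel=.15)
im,c=grab("wrist","w_f"); hsv=cv2.cvtColor(im,cv2.COLOR_BGR2HSV)
m=(((hsv[...,0]<8)|(hsv[...,0]>172))&(hsv[...,1]>170)&(hsv[...,2]>90)).astype(np.uint8)
k,l,S,ce=cv2.connectedComponentsWithStats(m); 
for j in range(1,k):
    if S[j,4]>200: print(ce[j],S[j])
G=KG+.0008*SY-.0015*K[:,2]
for d in(0,.005,.014): print("pred",d,proj(c,G-.085*SY+(d+.013)*KA))
c0=dict(np.load("pics/w_k.npz")); 
print("before, same model",proj(c0,G+.013*KA))
grab("side","side4"); print(st()['t'])
a=cv2.imread("pics/side4.png")[225:375,270:470]
cv2.imwrite("pics/v8.png",np.hstack([cv2.resize(a,(400,300),interpolation=3),cv2.resize(im,(400,300))]))
```

```text
34.8333 [-0.8  0.3 -0.5]
[281.27091078 217.19795539] [ 256  191   52   54 2152]
[236.17959184 343.95918367] [213 335  50  17 735]
pred 0 [280.76241971 220.5613643 ]
pred 0.005 [280.75716959 222.78944122]
pred 0.014 [280.74720896 227.01658932]
before, same model [282.33287692 209.53066792]
35.75
```

View pics/v8.png

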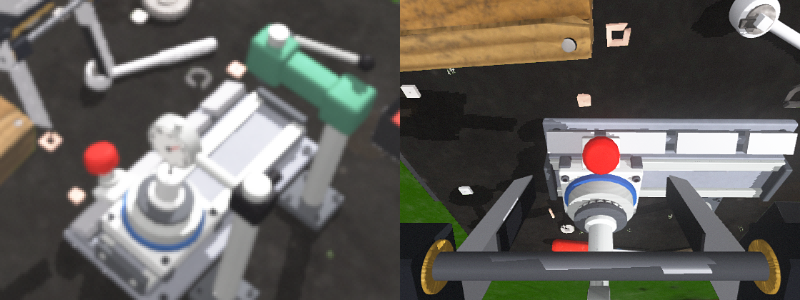

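The dial's tip is right over the arbor. The knob sits where the home position predicts (0.5 px along travel). A last check from above during the retreat.

Run:
```python
from h import *
D=down(-np.pi/2)
s=st(); r.servo_line(s['position']+.1*KA+[0,0,.1],vel=.25)
obs=[];bl=[]
for i,y in enumerate((-.18,-.30)):
    r.movep([.43,y,.36],D); im,c=grab("wrist",f"w_z{i}"); hsv=cv2.cvtColor(im,cv2.COLOR_BGR2HSV)
    m=(((hsv[...,0]<8)|(hsv[...,0]>172))&(hsv[...,1]>170)&(hsv[...,2]>90)).astype(np.uint8)
    k,l,S,ce=cv2.connectedComponentsWithStats(m); P=proj(c,KG-.085*SY)
    j=min((j for j in range(1,k) if S[j,4]>150),key=lambda j:np.hypot(*(ce[j]-P))); obs.append((c,ce[j])); print(S[j])
X,e=tri(obs); X0=np.array([0.57172781,-0.26772678,0.07622237]); d=X-X0
print("knob",X,e,"shift x,y,z mm",np.round(1000*np.array([d@SX,d@SY,d[2]]),1)); print(st()['t'],st()['contact_force'].round(1))
cv2.imwrite("pics/v9.png",im[0:300,60:500])
```

```text
[336 104  33  32 824]
[237 103  31  33 814]
knob [ 0.48783852 -0.26479889  0.07475358] [np.float64(0.1), np.float64(0.1)] shift x,y,z mm [ -0.6 -83.9  -1.5]
38.3917 [-0.8  0.9  0.3]
```

View pics/v9.png

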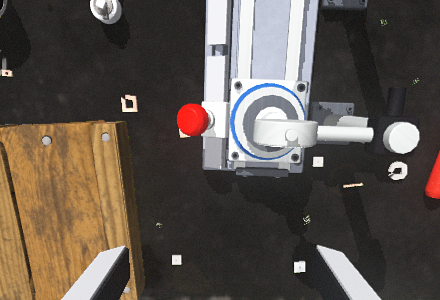

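Run:
```python
from h import *
r.sleep(.3); print(r.sign_off(), st()['t'])
```

```text
the job is handed in; nothing more can be done
the job is handed in; nothing more can be done
```

The job is done and handed in at about 39 s of the 67 s allowed.

- **Cone:** I took it by its arbor from the far rack cup and seated it with light contact (about 13 N). I let go and regripped once in the cup. Then I eased it up 6 mm, rocked it +5.3° and −5.2° with no rise in force, pressed it home again and released it. The view from above showed it concentric with the cup and upright at seat height.
- **Carriage and knob:** I pulled the knob out about 15.4 mm and slid the carriage one notch toward the robot, under the dial gauge. I then eased the pin into the notch and released the knob.

**Last checks:**
- **Knob travel:** the cameras measured a shift of −83.9 mm against −85 nominal. The arm's own reading just before release was −84.2 mm. Both are within the notch play and measuring error.
- **Knob height:** it is not raised; it measured 1.5 mm lower than at the start, so it is home to within image accuracy.
- **Cup and cone:** they stand under the gauge feeler, with the cone still in the cup. From above, the dial hides part of the cone in the final position.
- **Robot:** it ended clear of everything with near-zero contact force.

I did not re-measure the brass master, oil bottle, piston, ratchet and tape roll at the end. The robot never felt an unexpected contact near them. The first estimate of the arbor end was 3–4 mm off and I corrected it from a closer view before grasping.

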